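Go / no-go check of a chocolate depositor's nozzle block

ROBOT

A 7-joint arm with a two-finger parallel gripper is mounted at the origin on the work surface. World frame = base frame: x ahead of the robot, y to its left, z up, the work surface at z = 0. Lengths are in m, angles in rad, forces in N, time in s.
With the tool pointing down it reaches from about 0.4 to 0.85 m from the base axis. Payload 4.5 kg.
Tool frame: the origin (TCP) lies between the finger pads; the fingertips stand r.tip_reach ahead of it and the grasp point (between the pads) lies 11 mm behind it (r.tip_reach is the distance from the TCP to the fingertips, in m); z points along the fingers, y is the line along which they close (so a half turn about z gives the same grasp; the last joint's range is limited). The gripper opens to 88 mm and grips with 3 to 60 N. Pads are 18 mm wide; open, the fingers measure 123 mm over their backs; the gripper's body (75 mm by 187 mm) begins 45 mm behind the grasp point.
Start: joints at [1.365, 0.689, -0.195, 1.565, 0.157, 0.902, -0.215], TCP at [0.148, -0.607, 0.247] pointing down, gripper open.
Joint ranges: [-3.01, 3.01], [-0.46, 2.08], [-1.47, 1.51], [0.13, 2.56], [-1, 4.14], [0.04, 2.09], [-2.66, 2.66]. Speed limits (rad/s): [2.57, 2.57, 3.14, 3.14, 3.14, 3.14, 3.14].

INTERFACE

Orientations are given as a unit quaternion [x, y, z, w].
In Python, from plant import r, vision, workorder gives the robot as it stands.
- The arm moves only by the tool drive_tool, never from a script. Its argument "targets" is a list of rows, each an object of numbers: "tx", "ty", "tz": the shift along the world's x, y, z in units of 0.03 m (1.0 is 0.03 m); "wx", "wy", "wz": the turn, a rotation vector about the world's x, y, z in units of 60 degrees (1.0 is 60 degrees); "claw": the opening, from -1 (shut) to 1 (fully open). A call has exactly 8 rows; each row shifts and turns the commanded pose from where the row before left it; what a row does not reach is not made up. A row lasts 1/10 s, in which the tool goes at most 50 mm and 8.59 degrees, less where a joint would pass 70% of its speed; a pose out of reach is approached as far as the arm can. A call with a number of a shift or a turn outside -1 to 1 is refused whole. A call with a gripper value outside its range is refused whole. The fingers move at their own pace and stop on an object; "force" is the grip in N (left out, the last holds). Time passes only in rows, so rows that do not move let the fingers close, or fill a call up. It gives the time, the measured TCP pose, the force, the opening and the grip force at its end, in the units of the state.
- r.get_state(): the state, without advancing time (a new reading comes with each control period).
- vision.snapshot(name): name is "side" or "top"; returns a dict with "image" (400x640x3 uint8, blue, green, red), "range_z" (400x640 float32, m along the optical axis (not along the pixel's ray), 0 where there is no reading), "K" (3x3 intrinsics, pixels), "dist" ([k1, k2, p1, p2, k3] as OpenCV has them; the pictures are not rectified), "cam_to_world" (4x4, takes a point from camera to world coordinates). Camera axes: x right, y up, looking along -z (the intrinsics and any distortion apply to the point x, -y, -z); pixel columns grow to the right and rows downward; lengths in m; the calibration is good to about 2 mm. A picture is of the moment at which its call begins.
- workorder.finish_job(): hands the job in; it is judged then, once.
The state is a dict: "clock": time; "q": joint angles; "qd": joint speeds; "joint_torque": joint torques, N m; "tool_pos": TCP position; "eef_rot": TCP orientation; "contact_force": force on the tool from outside, world axes, zero at the start; "moment": the same for the moment, N m; "opening": opening from 0.0 (shut) to 1.0 (fully open); "finger_force": force on a finger pad.
Only numpy, scipy, OpenCV 4.12 (cv2) and the standard library are available. Lean on these libraries where they do the work, as an engineer would, in place of code of your own. Each camera call takes 0.05 s, during which the arm holds its last target. There are 200 camera calls.

TASK

Check the wide-bored nozzle block with the double plug gauge. Lift the gauge off its wooden cradle by the handle and put its slim go plug (the end nearer the robot at first) fully home in the bore, so that the bar sits down on the block; then draw it out and set the thick no-go plug square and central on the mouth of the same bore, resting there a moment to show that it will not enter. Finally lay the gauge back across the two end boards of the cradle, in the middle, plugs hanging down between them as at the start, and let go.

Things in the scene. Friction and masses are not known exactly. Their poses are not given: they have to be found in the camera images.
- gauge: Loose gauge, 0.32 kg: flat aluminium bar 200 (x) x 26 (y) x 8 mm; on its middle an upright black handle blade 60 (x) x 14 (y), top 53 mm above the bar's underside. Two round plugs 30 mm long hang under the bar: slim go, 20 mm dia, coned nose, at x = -40 mm; thick no-go, 36 mm dia, flat end, at x = +40. Origin: centre of the bar's underside, z up. Starts level across the cradle.
- block: Fixed aluminium block 76 mm square, 45 tall (foot flange 96 mm square, to 10 mm high), with one upright round bore, 30 mm dia, 38 deep, in its top. Origin: centre of the bore's mouth, level with the top face; z up. Go plug has 5 mm play all round, no-go cannot enter. A like block with a 12 mm bore stands near it, in either place: not to be checked.
- cradle: Fixed wooden cradle: floor 180 (x) x 110 (y) x 8 mm, an upright board at each end, 16 thick, 110 wide, tops 50 mm above the table, centred at x = -82 and +82 mm; long sides open. The gauge's bar lies along x across both board tops, its plugs between the boards. Origin: centre of the underside, on the table; z up.
Mind the look-alikes: they are no part of the job. What is shaped like the gauge but orange or pink is not meant.

How it is judged:
By the outcome, as a careful person would: the job done as asked, in the order asked, and still so for the second after the job is handed in, with the robot touching nothing.
It also fails if it takes over 54 s, if anything falls off the work surface, if the arm or the gripper's body presses on something with over 40 N, if the wrist force passes 120 N, or if a joint passes its speed limit or range.

## Working session

There is one attempt and no reset: what is moved stays moved. The work goes in short steps, Python scripts to look and compute and a tool call to move; the robot and the scene stay as the last step left them, time stands still between calls to the robot, and variables do not carry over. Pictures are saved under pics/ and viewed, at most 10 in all, crops included, and the job is handed in when it is done.

Besides the shell and the picture viewer there is one more tool, called after "Request:" as name(argument=value, ...), one argument or row to a line, values as JSON. drive_tool: Moves the arm, as the interface text tells. Its arguments: {"type":"object","properties":{"targets":{"type":"array","items":{"type":"object","properties":{"tx":{"type":"number"},"ty":{"type":"number"},"tz":{"type":"number"},"wx":{"type":"number"},"wy":{"type":"number"},"wz":{"type":"number"},"claw":{"type":"number"}}}},"force":{"type":"number"}},"required":["targets"]}

```bash
ls; mkdir -p pics
python3 - <<'E'
from plant import r, vision, workorder
import cv2,numpy as np,pickle
print(r.get_state(), r.tip_reach)
for n in("top","side"):
    s=vision.snapshot(n); cv2.imwrite(f"pics/{n}0.png",s["image"]); pickle.dump(s,open(f"{n}0.pkl","wb")); print(s["K"],s["dist"],s["cam_to_world"])
E
```

```text
pics
{'clock': 0.0, 'q': array([ 1.36482215,  0.68996683, -0.19450824,  1.56633124,  0.15729349,
        0.90251794, -0.21509738]), 'qd': array([ 1.31045939e-03,  1.25190860e-04, -2.26561283e-05, -4.40603695e-05,
        7.00461272e-04, -1.67487154e-04,  6.96479859e-04]), 'joint_torque': array([-6.64208869e-05, -5.27555251e+01, -1.26668092e+00, -1.53428149e+01,
       -5.25680243e-02,  6.51127542e-03,  1.69577279e-04]), 'tool_pos': array([ 0.14823035, -0.60653198,  0.245924  ]), 'eef_rot': array([ 9.92817125e-01,  1.19638271e-01, -1.76713233e-04, -8.99163045e-04]), 'contact_force': array([-0.43068106, -0.19903734,  0.67169911]), 'moment': array([ 0.02019957, -0.01229574,  0.01793456]), 'finger_force': 0.0, 'opening': 0.9996062241756895} 0.008
[[456.80518968   0.         317.40878661]
 [  0.         456.80518968 200.33762178]
 [  0.           0.           1.        ]] [-0.12359279  0.          0.          0.          0.        ] [[ 0.01215441  0.98061955 -0.19554428  0.21371068]
 [-0.99978202  0.00859797 -0.019026    0.21701837]
 [-0.01697598  0.1957329   0.9805103   1.37058656]
 [ 0.          0.          0.          1.        ]]
[[401.46747503   0.         318.34782836]
 [  0.         401.46747503 199.80844212]
 [  0.           0.           1.        ]] [-0.04552503  0.          0.          0.          0.        ] [[ 0.98705379  0.11815793 -0.10845973  0.33801783]
 [-0.15943787  0.64928512 -0.74364535 -0.64428996]
 [-0.01744631  0.75131055  0.65971819  0.82573245]
 [ 0.          0.          0.          1.        ]]
```

View pics/top0.png

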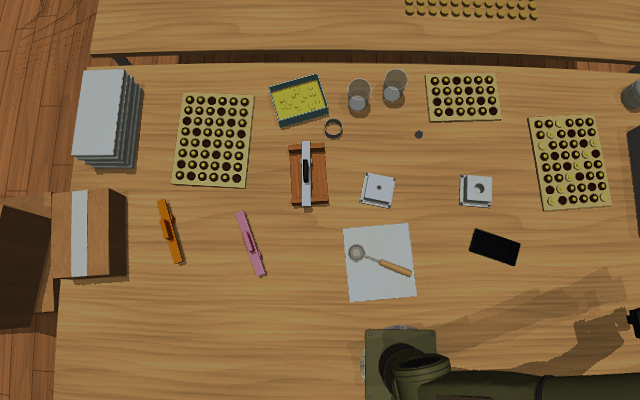

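View pics/side0.png

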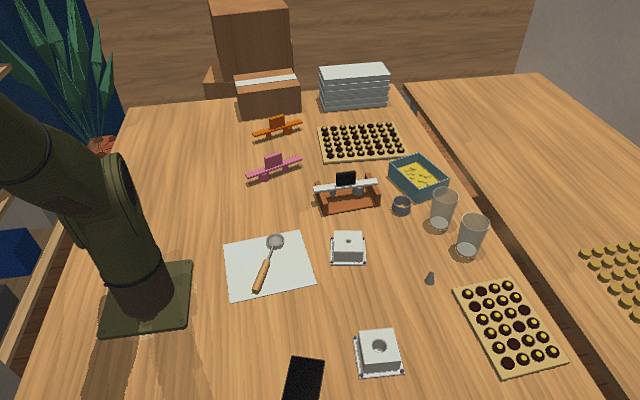

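The top view shows the gauge across its cradle at about (307,172), the wide-bored block at (479,188) and the narrow-bored one at (378,189). The side view agrees: gauge at (346,180), wide bore at (379,346). Next I'll measure both.

```bash
cat > h.py <<'E'
import cv2,numpy as np
def ray(s,uv):
    p=cv2.undistortPoints(np.float64(uv).reshape(-1,1,2),s["K"],np.array(s["dist"]))[:,0]
    M=s["cam_to_world"]; d=np.c_[p[:,0],-p[:,1],-np.ones(len(p))]
    return M[:3,3],d@M[:3,:3].T
def plane(s,uv,z):
    o,d=ray(s,uv); return o+d*((z-o[2])/d[:,2])[:,None]
def cloud(s,box):
    x0,y0,x1,y1=box; v,u=np.mgrid[y0:y1,x0:x1]; uv=np.c_[u.ravel(),v.ravel()]
    o,d=ray(s,uv); rz=s["range_z"][y0:y1,x0:x1].ravel()
    return uv,o+d*rz[:,None],s["image"][y0:y1,x0:x1].reshape(-1,3).astype(int)
def rect(P):
    return cv2.minAreaRect(np.float32(P[:,:2]*1000))
E
python3 - <<'E'
import pickle; from h import *
T=pickle.load(open("top0.pkl","rb"));S=pickle.load(open("side0.pkl","rb"))
for n,s,gb,bb in(("top",T,(280,130,335,215),(455,170,500,212)),("side",S,(305,160,390,215),(350,320,410,380))):
    uv,P,c=cloud(s,gb); mx=c.max(1); sat=mx-c.min(1); z=P[:,2]
    print(n,"zpct",np.percentile(z,[5,50,90,99]))
    m=(z>.045)&(z<.07)&(sat<25)&(mx>110); 
    Q=plane(s,uv[m],.058); print("bar",rect(Q),m.sum(),z[m].mean())
    m=(z>.085)&(mx<90); Q=plane(s,uv[m],.103); print("handle",rect(Q),m.sum(),z[m].max() if m.any() else 0)
    m=(sat>40)&(z>.04)&(z<.058)
    Q=plane(s,uv[m],.05); print("boards",rect(Q),m.sum())
    uv,P,c=cloud(s,bb); mx=c.max(1); z=P[:,2]
    m=(abs(z-.045)<.006)&(mx>120); Q=plane(s,uv[m],.045); print("block",rect(Q),m.sum(),z[m].mean())
    x0,y0,x1,y1=bb; g=s["image"][y0:y1,x0:x1].max(2); 
    mask=m.reshape(y1-y0,x1-x0).astype(np.uint8)
    cs,h=cv2.findContours(mask,cv2.RETR_CCOMP,cv2.CHAIN_APPROX_NONE)
    for k,cc in enumerate(cs):
        if h[0][k][3]>=0 and len(cc)>8:
            Q=plane(s,cc[:,0]+[x0,y0],.045); print("hole",cv2.fitEllipse(np.float32(Q[:,:2]*1000)))
E
```

```text
top zpct [-0.00265223  0.00549046  0.05714264  0.10513863]
bar ((559.50830078125, 277.503662109375), (196.63778686523438, 29.927663803100586), 0.8710444569587708) 413 0.05870930863173407
handle ((545.2132568359375, 276.10113525390625), (85.88098907470703, 21.139965057373047), 11.06085205078125) 109 1.37058656363515
boards ((576.1608276367188, 257.48187255859375), (203.7050323486328, 142.35548400878906), 4.572475433349609) 284
block ((519.6577758789062, -242.46189880371094), (74.34765625, 79.96156311035156), 86.24661254882812) 506 0.0462824051762258
hole ((520.4334716796875, -242.10995483398438), (33.39777374267578, 33.952816009521484), 88.99652862548828)
side zpct [-0.00278725  0.00223175  0.05697664  0.10185   ]
bar ((595.7294921875, 287.95281982421875), (278.8381042480469, 74.69116973876953), 16.447500228881836) 317 0.056680270397222066
handle ((568.899169921875, 243.19696044921875), (253.02854919433594, 110.39208984375), 47.516357421875) 131 0.8257324457362497
boards ((564.3294677734375, 268.0805358886719), (191.27235412597656, 118.8188705444336), 5.162937641143799) 212
block ((517.2745971679688, -242.1134796142578), (75.33549499511719, 75.91448211669922), 85.91400909423828) 1059 0.04420976505831452
hole ((516.6895141601562, -242.4379425048828), (30.463817596435547, 32.456016540527344), 74.8601303100586)
```

```bash
python3 - <<'E'
import pickle; from h import *
T=pickle.load(open("top0.pkl","rb"));S=pickle.load(open("side0.pkl","rb"))
for n,s,gb in(("top",T,(280,130,335,215)),("side",S,(305,160,390,215))):
    uv,P,c=cloud(s,gb); mx=c.max(1); sat=mx-c.min(1); z=P[:,2]
    m=(z>.096)&(z<.11)&(mx<90); Q=plane(s,uv[m],.103); print(n,"handle",rect(Q),m.sum(),np.median(z[m]))
    m=(z>.050)&(z<.066)&(sat<30)&(mx>100)&(abs(P[:,1]-.277)<.03); Q=plane(s,uv[m],.058); print("bar",rect(Q),m.sum(),cv2.fitLine(np.float32(Q[:,:2]),2,0,.01,.01).ravel())
    for lo,hi in((.45,.52),(.6,.68)):
        m=(sat>30)&(z>.042)&(z<.058)&(P[:,0]>lo)&(P[:,0]<hi)
        Q=plane(s,uv[m],.05); print("board",rect(Q),m.sum(),Q[:,:2].min(0),Q[:,:2].max(0))
E
python3 -c "
import cv2
i=cv2.imread('pics/top0.png')[125:220,275:340];j=cv2.imread('pics/side0.png')[155:220,295:395]
import numpy as np
a=cv2.resize(i,None,fx=6,fy=6);b=cv2.resize(j,(400,260));o=np.zeros((570,800,3),np.uint8);o[:570,:390]=a;o[:260,395:795]=b;cv2.imwrite('pics/c.png',o)"
```

```text
top handle ((556.6983032226562, 278.3345642089844), (62.42509841918945, 11.549976348876953), 1.080065131187439) 103 0.1030229779512728
bar ((559.50830078125, 277.503662109375), (196.63778686523438, 29.927663803100586), 0.8710444569587708) 421 [0.99961203 0.02785316 0.55288225 0.27769226]
board ((481.07421875, 266.1454772949219), (16.43565559387207, 109.52896118164062), 2.7498390674591064) 150 [0.4713924  0.21143105] [0.49038632 0.32079118]
board ((628.8341674804688, 278.1588134765625), (47.70940017700195, 109.51753997802734), 4.61121129989624) 151 [0.60341782 0.22471286] [0.65435136 0.3339057 ]
side handle ((554.3526611328125, 272.59393310546875), (58.058292388916016, 17.027631759643555), 1.02637779712677) 68 0.1010941392618378
bar ((555.9923095703125, 273.16650390625), (199.35427856445312, 34.6517448425293), 1.4293395280838013) 327 [0.9997607  0.02187589 0.55526894 0.27446622]
board ((478.16583251953125, 261.5111999511719), (107.6669921875, 49.57030487060547), 72.6446304321289) 104 [0.46716295 0.2042804 ] [0.5163031  0.31851992]
board ((640.9514770507812, 275.8705749511719), (37.27920913696289, 114.3726577758789), 14.88868522644043) 109 [0.61457687 0.21873719] [0.65934908 0.33445519]
```

View pics/c.png

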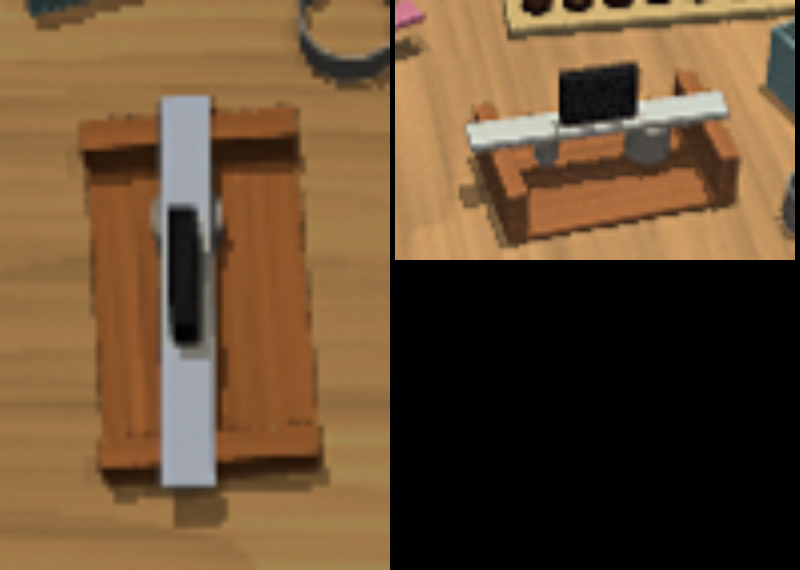

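The crop shows the bar along x, turned about 1.3°, with the slim plug on the near side. The cradle is turned about 4.7°, centred near (0.563, 0.271). The gauge centre is near (0.557, 0.2755). I'll move there now.

Request:
drive_tool(
  targets=[
    {"tx":0.5,"ty":0.5,"claw":1},
    {"tx":1,"ty":1,"claw":1},
    {"tx":1,"ty":1,"claw":1},
    {"tx":1,"ty":1,"claw":1},
    {"tx":1,"ty":1,"claw":1},
    {"tx":1,"ty":1,"wz":-0.1,"claw":1},
    {"tx":1,"ty":1,"wz":-0.1,"claw":1},
    {"tx":1,"ty":1,"claw":1},
  ],
  force=40,
)

```text
validation failed for argument at $.ta...
```

Request:
drive_tool(
  targets=[
    {"tx":0.5,"ty":0.5,"tz":0,"wx":0,"wy":0,"wz":0,"claw":1},
    {"tx":1,"ty":1,"tz":0,"wx":0,"wy":0,"wz":0,"claw":1},
    {"tx":1,"ty":1,"tz":0,"wx":0,"wy":0,"wz":0,"claw":1},
    {"tx":1,"ty":1,"tz":0,"wx":0,"wy":0,"wz":0,"claw":1},
    {"tx":1,"ty":1,"tz":0,"wx":0,"wy":0,"wz":0,"claw":1},
    {"tx":1,"ty":1,"tz":0,"wx":0,"wy":0,"wz":-0.1,"claw":1},
    {"tx":1,"ty":1,"tz":0,"wx":0,"wy":0,"wz":-0.1,"claw":1},
    {"tx":1,"ty":1,"tz":0,"wx":0,"wy":0,"wz":0,"claw":1},
  ],
  force=40,
)

```text
clock: 0.9
tool_pos: [0.3744, -0.3806, 0.2465]
eef_rot: [1.0, 0.014, -0.0, -0.0]
contact_force: [1.6, 1.1, -0.7]
opening: 0.997
finger_force: 0.0
```

Request:
drive_tool(
  targets=[
    {"tx":1,"ty":1,"tz":0,"wx":0,"wy":0,"wz":0,"claw":1},
    {"tx":1,"ty":1,"tz":0,"wx":0,"wy":0,"wz":0,"claw":1},
    {"tx":1,"ty":1,"tz":0,"wx":0,"wy":0,"wz":0,"claw":1},
    {"tx":1,"ty":1,"tz":0,"wx":0,"wy":0,"wz":0,"claw":1},
    {"tx":1,"ty":1,"tz":0,"wx":0,"wy":0,"wz":0,"claw":1},
    {"tx":1,"ty":1,"tz":0,"wx":0,"wy":0,"wz":0,"claw":1},
    {"tx":0.2,"ty":1,"tz":0,"wx":0,"wy":0,"wz":0,"claw":1},
    {"tx":0,"ty":1,"tz":0,"wx":0,"wy":0,"wz":0,"claw":1},
  ],
)

```text
clock: 1.7
tool_pos: [0.5606, -0.1401, 0.2461]
eef_rot: [1.0, 0.016, 0.0, -0.0]
contact_force: [-0.2, 0.4, 1.2]
opening: 0.998
finger_force: 0.0
```

Request:
drive_tool(
  targets=[
    {"tx":0,"ty":1,"tz":0,"wx":0,"wy":0,"wz":0,"claw":1},
    {"tx":0,"ty":1,"tz":0,"wx":0,"wy":0,"wz":0,"claw":1},
    {"tx":0,"ty":1,"tz":0,"wx":0,"wy":0,"wz":0,"claw":1},
    {"tx":0,"ty":1,"tz":0,"wx":0,"wy":0,"wz":0,"claw":1},
    {"tx":0,"ty":1,"tz":0,"wx":0,"wy":0,"wz":0,"claw":1},
    {"tx":0,"ty":1,"tz":0,"wx":0,"wy":0,"wz":0,"claw":1},
    {"tx":0,"ty":1,"tz":0,"wx":0,"wy":0,"wz":0,"claw":1},
    {"tx":0,"ty":1,"tz":0,"wx":0,"wy":0,"wz":0,"claw":1},
  ],
)

```text
clock: 2.5
tool_pos: [0.559, 0.099, 0.2464]
eef_rot: [1.0, 0.015, -0.0, 0.0]
contact_force: [-0.2, -0.3, -1.0]
opening: 1.002
finger_force: 0.0
```

Request:
drive_tool(
  targets=[
    {"tx":0,"ty":1,"tz":0,"wx":0,"wy":0,"wz":0,"claw":1},
    {"tx":0,"ty":1,"tz":0,"wx":0,"wy":0,"wz":0,"claw":1},
    {"tx":0,"ty":1,"tz":-0.5,"wx":0,"wy":0,"wz":0,"claw":1},
    {"tx":0,"ty":1,"tz":-0.5,"wx":0,"wy":0,"wz":0,"claw":1},
    {"tx":0,"ty":1,"tz":-0.5,"wx":0,"wy":0,"wz":0,"claw":1},
    {"tx":0,"ty":0.8,"tz":-0.5,"wx":0,"wy":0,"wz":0,"claw":1},
    {"tx":0,"ty":0,"tz":-0.5,"wx":0,"wy":0,"wz":0,"claw":1},
    {"tx":0,"ty":0,"tz":-0.5,"wx":0,"wy":0,"wz":0,"claw":1},
  ],
)

```text
clock: 3.3
tool_pos: [0.5587, 0.2732, 0.1555]
eef_rot: [1.0, 0.016, -0.0, -0.0]
contact_force: [-0.8, -1.5, 0.6]
opening: 1.001
finger_force: 0.0
```

Request:
drive_tool(
  targets=[
    {"tx":0,"ty":0,"tz":-0.7,"wx":0,"wy":0,"wz":0,"claw":1},
    {"tx":0,"ty":0,"tz":-0.7,"wx":0,"wy":0,"wz":0,"claw":1},
    {"tx":0,"ty":0,"tz":-0.6,"wx":0,"wy":0,"wz":0,"claw":1},
    {"tx":0,"ty":0,"tz":-0.4,"wx":0,"wy":0,"wz":0,"claw":1},
    {"tx":0,"ty":0,"tz":-0.3,"wx":0,"wy":0,"wz":0,"claw":1},
    {"tx":0,"ty":0,"tz":0,"wx":0,"wy":0,"wz":0,"claw":1},
    {"tx":0,"ty":0,"tz":0,"wx":0,"wy":0,"wz":0,"claw":1},
    {"tx":0,"ty":0,"tz":0,"wx":0,"wy":0,"wz":0,"claw":1},
  ],
)

```text
clock: 4.1
tool_pos: [0.5601, 0.2721, 0.0766]
eef_rot: [1.0, 0.015, 0.001, -0.0]
contact_force: [0.2, 0.9, 0.1]
opening: 1.0
finger_force: 0.0
```

Request:
drive_tool(
  targets=[
    {"tx":0,"ty":0.1,"tz":-0.1,"wx":0,"wy":0,"wz":0,"claw":0},
    {"tx":0,"ty":0,"tz":0,"wx":0,"wy":0,"wz":0,"claw":-0.6},
    {"tx":0,"ty":0,"tz":0,"wx":0,"wy":0,"wz":0,"claw":-1},
    {"tx":0,"ty":0,"tz":0,"wx":0,"wy":0,"wz":0,"claw":-1},
    {"tx":0,"ty":0,"tz":0,"wx":0,"wy":0,"wz":0,"claw":-1},
    {"tx":0,"ty":0,"tz":0,"wx":0,"wy":0,"wz":0,"claw":-1},
    {"tx":0,"ty":0,"tz":0,"wx":0,"wy":0,"wz":0,"claw":-1},
    {"tx":0,"ty":0,"tz":0,"wx":0,"wy":0,"wz":0,"claw":-1},
  ],
  force=45,
)

```text
clock: 4.9
tool_pos: [0.5595, 0.2749, 0.0728]
eef_rot: [1.0, 0.015, 0.0, 0.0]
contact_force: [-0.8, 0.7, 0.1]
opening: 0.299
finger_force: 0.9
```

Request:
drive_tool(
  targets=[
    {"tx":0,"ty":0,"tz":0,"wx":0,"wy":0,"wz":0,"claw":-1},
    {"tx":0,"ty":0,"tz":0,"wx":0,"wy":0,"wz":0,"claw":-1},
    {"tx":0,"ty":0,"tz":0,"wx":0,"wy":0,"wz":0,"claw":-1},
    {"tx":0,"ty":0,"tz":0,"wx":0,"wy":0,"wz":0,"claw":-1},
    {"tx":0,"ty":0,"tz":0,"wx":0,"wy":0,"wz":0,"claw":-1},
    {"tx":0,"ty":0,"tz":0,"wx":0,"wy":0,"wz":0,"claw":-1},
    {"tx":0,"ty":0,"tz":0,"wx":0,"wy":0,"wz":0,"claw":-1},
    {"tx":0,"ty":0,"tz":0,"wx":0,"wy":0,"wz":0,"claw":-1},
  ],
)

```text
clock: 5.7
tool_pos: [0.5595, 0.275, 0.0728]
eef_rot: [1.0, 0.015, 0.0, -0.0]
contact_force: [-0.5, 2.4, -1.3]
opening: 0.152
finger_force: 45.0
```

Request:
drive_tool(
  targets=[
    {"tx":0,"ty":0,"tz":0.2,"wx":0,"wy":0,"wz":0,"claw":-1},
    {"tx":0,"ty":0,"tz":0.4,"wx":0,"wy":0,"wz":0,"claw":-1},
    {"tx":0,"ty":0,"tz":0.5,"wx":0,"wy":0,"wz":0,"claw":-1},
    {"tx":0,"ty":0,"tz":0.6,"wx":0,"wy":0,"wz":0,"claw":-1},
    {"tx":0,"ty":0,"tz":0.6,"wx":0,"wy":0,"wz":0,"claw":-1},
    {"tx":0,"ty":0,"tz":0.6,"wx":0,"wy":0,"wz":0,"claw":-1},
    {"tx":0,"ty":-0.3,"tz":0.4,"wx":0,"wy":0,"wz":0,"claw":-1},
    {"tx":0,"ty":-0.7,"tz":0,"wx":0,"wy":0,"wz":0,"claw":-1},
  ],
)

```text
clock: 6.5
tool_pos: [0.5604, 0.247, 0.1746]
eef_rot: [1.0, 0.017, 0.002, -0.002]
contact_force: [-0.1, -0.7, -4.1]
opening: 0.155
finger_force: 45.0
```

Request:
drive_tool(
  targets=[
    {"tx":0,"ty":-1,"tz":0,"wx":0,"wy":0,"wz":0,"claw":-1},
    {"tx":0,"ty":-1,"tz":0,"wx":0,"wy":0,"wz":0,"claw":-1},
    {"tx":0,"ty":-1,"tz":0,"wx":0,"wy":0,"wz":0,"claw":-1},
    {"tx":0,"ty":-1,"tz":0,"wx":0,"wy":0,"wz":0,"claw":-1},
    {"tx":0,"ty":-1,"tz":0,"wx":0,"wy":0,"wz":0,"claw":-1},
    {"tx":0,"ty":-1,"tz":0,"wx":0,"wy":0,"wz":0,"claw":-1},
    {"tx":0,"ty":-1,"tz":0,"wx":0,"wy":0,"wz":0,"claw":-1},
    {"tx":0,"ty":-1,"tz":0,"wx":0,"wy":0,"wz":0,"claw":-1},
  ],
)

```text
clock: 7.3
tool_pos: [0.5589, 0.0024, 0.1724]
eef_rot: [1.0, 0.015, -0.0, 0.001]
contact_force: [-0.3, -0.1, -3.9]
opening: 0.157
finger_force: 45.0
```

Request:
drive_tool(
  targets=[
    {"tx":0,"ty":-1,"tz":0,"wx":0,"wy":0,"wz":0,"claw":-1},
    {"tx":0,"ty":-1,"tz":0,"wx":0,"wy":0,"wz":0,"claw":-1},
    {"tx":0,"ty":-1,"tz":0,"wx":0,"wy":0,"wz":0,"claw":-1},
    {"tx":0,"ty":-1,"tz":0,"wx":0,"wy":0,"wz":0,"claw":-1},
    {"tx":0,"ty":-1,"tz":0,"wx":0,"wy":0,"wz":0,"claw":-1},
    {"tx":0,"ty":-1,"tz":-0.2,"wx":0,"wy":0,"wz":0,"claw":-1},
    {"tx":0,"ty":-1,"tz":-0.3,"wx":0,"wy":0,"wz":0,"claw":-1},
    {"tx":0,"ty":-0.6,"tz":-0.3,"wx":0,"wy":0,"wz":0,"claw":-1},
  ],
)

```text
clock: 8.1
tool_pos: [0.5581, -0.2277, 0.1481]
eef_rot: [1.0, 0.013, -0.0, 0.002]
contact_force: [-0.1, -0.7, -3.1]
opening: 0.154
finger_force: 45.0
```

Request:
drive_tool(
  targets=[
    {"tx":0,"ty":-0.6,"tz":0,"wx":0,"wy":0,"wz":0,"claw":-1},
    {"tx":0,"ty":0,"tz":0,"wx":0,"wy":0,"wz":0,"claw":-1},
    {"tx":0,"ty":0,"tz":0,"wx":0,"wy":0,"wz":0,"claw":-1},
    {"tx":0,"ty":0,"tz":0,"wx":0,"wy":0,"wz":0,"claw":-1},
    {"tx":0,"ty":0,"tz":0,"wx":0,"wy":0,"wz":0,"claw":-1},
    {"tx":0,"ty":0,"tz":0,"wx":0,"wy":0,"wz":0,"claw":-1},
    {"tx":0,"ty":0,"tz":0,"wx":0,"wy":0,"wz":0,"claw":-1},
    {"tx":0,"ty":0,"tz":0,"wx":0,"wy":0,"wz":0,"claw":-1},
  ],
)

```text
clock: 8.9
tool_pos: [0.5595, -0.2409, 0.1478]
eef_rot: [1.0, 0.015, 0.0, 0.0]
contact_force: [-0.3, 0.2, -3.6]
opening: 0.156
finger_force: 45.0
```

Run:
```python
from plant import r, vision, workorder
import cv2,numpy as np,pickle
print(r.get_state()["tool_pos"],r.get_state()["eef_rot"])
o=[]
for n in("top","side"):
    s=vision.snapshot(n); pickle.dump(s,open(f"{n}1.pkl","wb")); o.append(s["image"])
a=cv2.resize(o[0][130:250,420:540],(400,400),interpolation=cv2.INTER_CUBIC);b=cv2.resize(o[1][250:400,300:450],(400,400),interpolation=cv2.INTER_CUBIC)
cv2.imwrite("pics/c1.png",np.hstack([a,b]))
```

```text
[ 0.55954607 -0.24085374  0.14778279] [9.99880970e-01 1.54286654e-02 2.14898173e-05 3.38574760e-05]
```

View pics/c1.png

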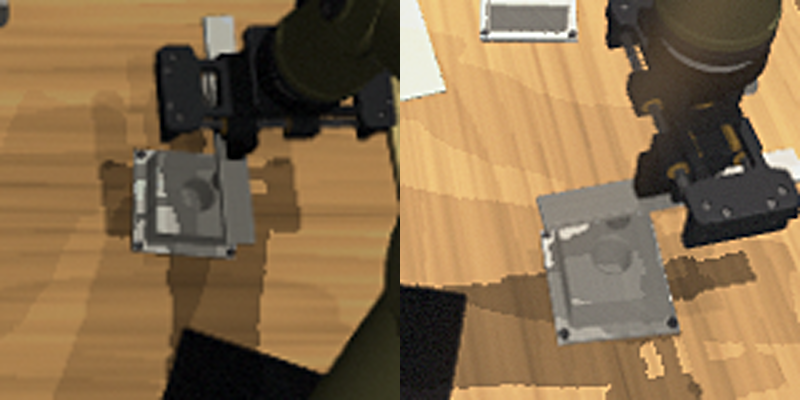

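The left crop (top) shows the gripper holding the gauge, with the bar's near end running along the block's right side at about (240,200) in the crop. The right crop (side) shows the bar's near end at about (590,205). Both bar ends can be measured by height.

Run:
```python
import pickle; from h import *
for n,bb in(("top",(455,120,515,215)),("side",(340,305,450,345))):
    s=pickle.load(open(n+"1.pkl","rb"))
    uv,P,c=cloud(s,bb); z=P[:,2]; sat=c.max(1)-c.min(1)
    m=(z>.122)&(z<.143)&(sat<25)&(c.max(1)>70)
    for k,(lo,hi) in {"near":(.4,.53),"far":(.6,.7)}.items():
        mm=m&(P[:,0]>lo)&(P[:,0]<hi)
        if mm.sum()>5:
            Q=plane(s,uv[mm],.133); print(n,k,mm.sum(),rect(Q),"z",np.median(z[mm]),"x",Q[:,0].min(),Q[:,0].max(),"y",np.percentile(Q[:,1],[2,98]))
```

```text
top near 214 ((493.0914611816406, -244.8350830078125), (25.99822235107422, 73.3844985961914), 86.43980407714844) z 0.13456515038685002 x 0.45709757889781905 0.5292515182222544 y [-0.2566047  -0.23266841]
top far 108 ((628.3281860351562, -238.09901428222656), (23.700023651123047, 59.5734748840332), 85.91303253173828) z 0.13395519145262635 x 0.5994558429741058 0.6571946496440197 y [-0.25154585 -0.2267649 ]
side near 502 ((492.93121337890625, -247.25502014160156), (74.67940521240234, 29.12432289123535), 1.8748359680175781) z 0.13154269866166068 x 0.45554086346440864 0.5303141466789507 y [-0.26129883 -0.23331758]
side far 88 ((629.36328125, -233.99099731445312), (25.56142234802246, 51.57432556152344), 71.60509490966797) z 0.13222708272447103 x 0.6008605626583613 0.655033495250754 y [-0.25195124 -0.22900523]
```

Request:
drive_tool(
  targets=[
    {"tx":0.07,"ty":0,"tz":-0.4,"wx":0,"wy":0,"wz":0,"claw":-1},
    {"tx":0,"ty":0,"tz":-0.5,"wx":0,"wy":0,"wz":0,"claw":-1},
    {"tx":0,"ty":0,"tz":-0.4,"wx":0,"wy":0,"wz":0,"claw":-1},
    {"tx":0,"ty":0,"tz":-0.3,"wx":0,"wy":0,"wz":0,"claw":-1},
    {"tx":0,"ty":0,"tz":-0.3,"wx":0,"wy":0,"wz":0,"claw":-1},
    {"tx":0,"ty":0,"tz":-0.2,"wx":0,"wy":0,"wz":0,"claw":-1},
    {"tx":0,"ty":0,"tz":0,"wx":0,"wy":0,"wz":0,"claw":-1},
    {"tx":0,"ty":0,"tz":0,"wx":0,"wy":0,"wz":0,"claw":-1},
  ],
)

```text
clock: 9.8
tool_pos: [0.5618, -0.2412, 0.0849]
eef_rot: [1.0, 0.015, 0.0, 0.0]
contact_force: [0.3, -0.6, -3.5]
opening: 0.152
finger_force: 45.0
```

Request:
drive_tool(
  targets=[
    {"tx":0,"ty":0,"tz":-0.15,"wx":0,"wy":0,"wz":0,"claw":-1},
    {"tx":0,"ty":0,"tz":-0.15,"wx":0,"wy":0,"wz":0,"claw":-1},
    {"tx":0,"ty":0,"tz":-0.15,"wx":0,"wy":0,"wz":0,"claw":-1},
    {"tx":0,"ty":0,"tz":-0.05,"wx":0,"wy":0,"wz":0,"claw":-1},
    {"tx":0,"ty":0,"tz":-0.03,"wx":0,"wy":0,"wz":0,"claw":-1},
    {"tx":0,"ty":0,"tz":-0.03,"wx":0,"wy":0,"wz":0,"claw":-1},
    {"tx":0,"ty":0,"tz":0,"wx":0,"wy":0,"wz":0,"claw":-1},
    {"tx":0,"ty":0,"tz":0,"wx":0,"wy":0,"wz":0,"claw":-1},
  ],
)

```text
clock: 10.6
tool_pos: [0.5616, -0.2412, 0.0681]
eef_rot: [1.0, 0.015, 0.0, 0.0]
contact_force: [-0.9, 0.5, -4.1]
opening: 0.157
finger_force: 45.0
```

Request:
drive_tool(
  targets=[
    {"tx":0,"ty":0,"tz":-0.02,"wx":0,"wy":0,"wz":0,"claw":-1},
    {"tx":0,"ty":0,"tz":-0.02,"wx":0,"wy":0,"wz":0,"claw":-1},
    {"tx":0,"ty":0,"tz":-0.02,"wx":0,"wy":0,"wz":0,"claw":-1},
    {"tx":0,"ty":0,"tz":0,"wx":0,"wy":0,"wz":0,"claw":-1},
    {"tx":0,"ty":0,"tz":0,"wx":0,"wy":0,"wz":0,"claw":-1},
    {"tx":0,"ty":0,"tz":0,"wx":0,"wy":0,"wz":0,"claw":-1},
    {"tx":0,"ty":0,"tz":0,"wx":0,"wy":0,"wz":0,"claw":-1},
    {"tx":0,"ty":0,"tz":0,"wx":0,"wy":0,"wz":0,"claw":-1},
  ],
)

```text
clock: 11.4
tool_pos: [0.5619, -0.2412, 0.0677]
eef_rot: [1.0, 0.015, 0.0, 0.0]
contact_force: [-2.3, -0.4, 8.1]
opening: 0.155
finger_force: 45.0
```

The go plug is home: z is as predicted and about 12 N upward is felt. Next I'll draw it out and shift to bring the no-go plug over the bore.

Request:
drive_tool(
  targets=[
    {"tx":0,"ty":0,"tz":0.2,"wx":0,"wy":0,"wz":0,"claw":-1},
    {"tx":0,"ty":0,"tz":0.4,"wx":0,"wy":0,"wz":0,"claw":-1},
    {"tx":0,"ty":0,"tz":0.5,"wx":0,"wy":0,"wz":0,"claw":-1},
    {"tx":0,"ty":0,"tz":0.5,"wx":0,"wy":0,"wz":0,"claw":-1},
    {"tx":0,"ty":0,"tz":0.3,"wx":0,"wy":0,"wz":0,"claw":-1},
    {"tx":0,"ty":0,"tz":0,"wx":0,"wy":0,"wz":0,"claw":-1},
    {"tx":-0.3,"ty":0,"tz":0,"wx":0,"wy":0,"wz":0,"claw":-1},
    {"tx":-0.6,"ty":-0.09,"tz":0,"wx":0,"wy":0,"wz":0,"claw":-1},
  ],
)

```text
clock: 12.2
tool_pos: [0.5348, -0.2428, 0.1227]
eef_rot: [1.0, 0.016, 0.0, -0.0]
contact_force: [-0.0, -0.1, -4.0]
opening: 0.157
finger_force: 45.0
```

Request:
drive_tool(
  targets=[
    {"tx":-0.6,"ty":0,"tz":0,"wx":0,"wy":0,"wz":0,"claw":-1},
    {"tx":-0.6,"ty":0,"tz":0,"wx":0,"wy":0,"wz":0,"claw":-1},
    {"tx":-0.4,"ty":0,"tz":0,"wx":0,"wy":0,"wz":0,"claw":-1},
    {"tx":-0.17,"ty":0,"tz":0,"wx":0,"wy":0,"wz":0,"claw":-1},
    {"tx":0,"ty":0,"tz":0,"wx":0,"wy":0,"wz":0,"claw":-1},
    {"tx":0,"ty":0,"tz":0,"wx":0,"wy":0,"wz":0,"claw":-1},
    {"tx":0,"ty":0,"tz":0,"wx":0,"wy":0,"wz":0,"claw":-1},
    {"tx":0,"ty":0,"tz":0,"wx":0,"wy":0,"wz":0,"claw":-1},
  ],
)

```text
clock: 13.0
tool_pos: [0.4822, -0.2437, 0.1231]
eef_rot: [1.0, 0.015, 0.0, 0.0]
contact_force: [0.6, 0.2, -3.1]
opening: 0.155
finger_force: 45.0
```

Run:
```python
from plant import r, vision, workorder
from h import *
import pickle
print(r.get_state()["tool_pos"],r.get_state()["eef_rot"])
o=[]
for n in("top","side"):
    s=vision.snapshot(n); pickle.dump(s,open(f"{n}2.pkl","wb")); o.append(s["image"])
    H,W=s["range_z"].shape
    uv,P,c=cloud(s,(0,0,W,H)); sat=c.max(1)-c.min(1); d=r.get_state()["tool_pos"][2]-.0677+.053
    m=(abs(P[:,2]-d)<.01)&(sat<25)&(c.max(1)>70)&(abs(P[:,1]+.243)<.03)&(abs(P[:,0]-.48)<.13)
    for k,(lo,hi) in {"near":(.35,.45),"far":(.52,.6)}.items():
        mm=m&(P[:,0]>lo)&(P[:,0]<hi)
        if mm.sum()>5:
            Q=plane(s,uv[mm],d); print(n,k,mm.sum(),rect(Q),"z-d",np.median(P[mm,2])-d,"x",Q[:,0].min(),Q[:,0].max())
a=cv2.resize(o[0][150:270,420:540],(400,400),interpolation=cv2.INTER_CUBIC);b=cv2.resize(o[1][250:400,300:450],(400,400),interpolation=cv2.INTER_CUBIC)
cv2.imwrite("pics/c2.png",np.hstack([a,b]))
```

```text
[ 0.48216568 -0.24368082  0.12309131] [9.99880279e-01 1.54693098e-02 3.55592642e-04 3.85285074e-05]
top near 199 ((416.0262451171875, -247.23046875), (68.74723052978516, 26.1801700592041), 0.432388037443161) z-d 0.0013269148667849617 x 0.38165764426049964 0.45048443941363414
top far 116 ((549.8104858398438, -241.91307067871094), (28.121137619018555, 62.71744155883789), 83.51626586914062) z-d 0.0012574486679162444 x 0.5202400415855345 0.5802148349788827
side near 458 ((414.4112548828125, -248.93670654296875), (70.38512420654297, 27.20846939086914), 1.8503223657608032) z-d -0.0009920997673907028 x 0.379135017940758 0.4497326794570894
side far 203 ((548.602783203125, -244.52737426757812), (57.89330291748047, 26.529132843017578), 0.2911587655544281) z-d -0.000977298860168646 x 0.5196551377561445 0.5775789598968019
```

View pics/c2.png

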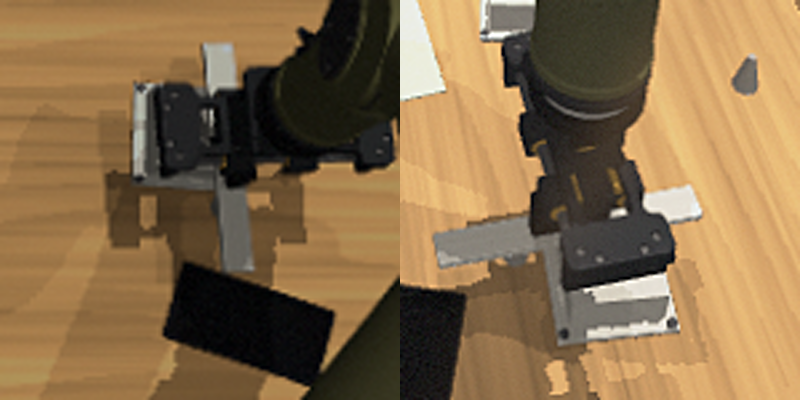

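The picture shows the bar level over the block with the no-go plug above the bore, hidden by the gripper. The measured offset is about 1 mm, so I'll correct it and lower.

Request:
drive_tool(
  targets=[
    {"tx":-0.04,"ty":0.03,"tz":-0.2,"wx":0,"wy":0,"wz":0,"claw":-1},
    {"tx":0,"ty":0,"tz":-0.2,"wx":0,"wy":0,"wz":0,"claw":-1},
    {"tx":0,"ty":0,"tz":-0.2,"wx":0,"wy":0,"wz":0,"claw":-1},
    {"tx":0,"ty":0,"tz":-0.12,"wx":0,"wy":0,"wz":0,"claw":-1},
    {"tx":0,"ty":0,"tz":-0.06,"wx":0,"wy":0,"wz":0,"claw":-1},
    {"tx":0,"ty":0,"tz":-0.03,"wx":0,"wy":0,"wz":0,"claw":-1},
    {"tx":0,"ty":0,"tz":-0.02,"wx":0,"wy":0,"wz":0,"claw":-1},
    {"tx":0,"ty":0,"tz":0,"wx":0,"wy":0,"wz":0,"claw":-1},
  ],
)

```text
clock: 13.9
tool_pos: [0.4804, -0.243, 0.0983]
eef_rot: [1.0, 0.015, 0.0, 0.0]
contact_force: [0.2, -0.3, -4.1]
opening: 0.153
finger_force: 45.0
```

Request:
drive_tool(
  targets=[
    {"tx":0,"ty":0,"tz":-0.02,"wx":0,"wy":0,"wz":0,"claw":-1},
    {"tx":0,"ty":0,"tz":-0.02,"wx":0,"wy":0,"wz":0,"claw":-1},
    {"tx":0,"ty":0,"tz":-0.02,"wx":0,"wy":0,"wz":0,"claw":-1},
    {"tx":0,"ty":0,"tz":0,"wx":0,"wy":0,"wz":0,"claw":-1},
    {"tx":0,"ty":0,"tz":0,"wx":0,"wy":0,"wz":0,"claw":-1},
    {"tx":0,"ty":0,"tz":0,"wx":0,"wy":0,"wz":0,"claw":-1},
    {"tx":0,"ty":0,"tz":0,"wx":0,"wy":0,"wz":0,"claw":-1},
    {"tx":0,"ty":0,"tz":0,"wx":0,"wy":0,"wz":0,"claw":-1},
  ],
)

```text
clock: 14.7
tool_pos: [0.4802, -0.243, 0.0976]
eef_rot: [1.0, 0.015, 0.0, 0.0]
contact_force: [-3.6, 0.9, 8.1]
opening: 0.157
finger_force: 45.0
```

Request:
drive_tool(
  targets=[
    {"tx":0,"ty":0,"tz":0,"wx":0,"wy":0,"wz":0,"claw":-1},
    {"tx":0,"ty":0,"tz":0,"wx":0,"wy":0,"wz":0,"claw":-1},
    {"tx":0,"ty":0,"tz":0,"wx":0,"wy":0,"wz":0,"claw":-1},
    {"tx":0,"ty":0,"tz":0,"wx":0,"wy":0,"wz":0,"claw":-1},
    {"tx":0,"ty":0,"tz":0,"wx":0,"wy":0,"wz":0,"claw":-1},
    {"tx":0,"ty":0,"tz":0,"wx":0,"wy":0,"wz":0,"claw":-1},
    {"tx":0,"ty":0,"tz":0,"wx":0,"wy":0,"wz":0,"claw":-1},
    {"tx":0,"ty":0,"tz":0,"wx":0,"wy":0,"wz":0,"claw":-1},
  ],
)

```text
clock: 15.5
tool_pos: [0.4802, -0.243, 0.0976]
eef_rot: [1.0, 0.015, 0.0, 0.0]
contact_force: [-3.5, 0.4, 7.7]
opening: 0.157
finger_force: 45.0
```

Rested on the mouth for over a second, at the predicted height. Carrying it back to the cradle.

Request:
drive_tool(
  targets=[
    {"tx":0,"ty":0,"tz":0.2,"wx":0,"wy":0,"wz":0,"claw":-1},
    {"tx":0,"ty":0,"tz":0.4,"wx":0,"wy":0,"wz":0,"claw":-1},
    {"tx":0,"ty":0,"tz":0.5,"wx":0,"wy":0,"wz":0,"claw":-1},
    {"tx":0,"ty":0,"tz":0.5,"wx":0,"wy":0,"wz":0,"claw":-1},
    {"tx":0,"ty":0,"tz":0.5,"wx":0,"wy":0,"wz":0,"claw":-1},
    {"tx":0.2,"ty":0.4,"tz":0.4,"wx":0,"wy":0,"wz":0,"claw":-1},
    {"tx":0.3,"ty":0.8,"tz":0,"wx":0,"wy":0,"wz":0.043,"claw":-1},
    {"tx":0.3,"ty":1,"tz":0,"wx":0,"wy":0,"wz":0,"claw":-1},
  ],
)

```text
clock: 16.3
tool_pos: [0.5052, -0.1766, 0.1725]
eef_rot: [0.999, 0.037, 0.001, 0.0]
contact_force: [-0.5, 1.3, -3.9]
opening: 0.157
finger_force: 45.0
```

Request:
drive_tool(
  targets=[
    {"tx":0.3,"ty":1,"tz":0,"wx":0,"wy":0,"wz":0,"claw":-1},
    {"tx":0.3,"ty":1,"tz":0,"wx":0,"wy":0,"wz":0,"claw":-1},
    {"tx":0.3,"ty":1,"tz":0,"wx":0,"wy":0,"wz":0,"claw":-1},
    {"tx":0.3,"ty":1,"tz":0,"wx":0,"wy":0,"wz":0,"claw":-1},
    {"tx":0.3,"ty":1,"tz":0,"wx":0,"wy":0,"wz":0,"claw":-1},
    {"tx":0.3,"ty":1,"tz":0,"wx":0,"wy":0,"wz":0,"claw":-1},
    {"tx":0.26,"ty":1,"tz":0,"wx":0,"wy":0,"wz":0,"claw":-1},
    {"tx":0,"ty":1,"tz":0,"wx":0,"wy":0,"wz":0,"claw":-1},
  ],
)

```text
clock: 17.1
tool_pos: [0.5671, 0.0661, 0.1719]
eef_rot: [0.999, 0.038, 0.001, -0.001]
contact_force: [0.8, 0.0, -4.1]
opening: 0.154
finger_force: 45.0
```

Request:
drive_tool(
  targets=[
    {"tx":0,"ty":1,"tz":0,"wx":0,"wy":0,"wz":0,"claw":-1},
    {"tx":0,"ty":1,"tz":0,"wx":0,"wy":0,"wz":0,"claw":-1},
    {"tx":0,"ty":1,"tz":0,"wx":0,"wy":0,"wz":0,"claw":-1},
    {"tx":0,"ty":1,"tz":0,"wx":0,"wy":0,"wz":0,"claw":-1},
    {"tx":0,"ty":1,"tz":0,"wx":0,"wy":0,"wz":0,"claw":-1},
    {"tx":0,"ty":1,"tz":0,"wx":0,"wy":0,"wz":0,"claw":-1},
    {"tx":0,"ty":0.7,"tz":0,"wx":0,"wy":0,"wz":0,"claw":-1},
    {"tx":0,"ty":0.3,"tz":0,"wx":0,"wy":0,"wz":0,"claw":-1},
  ],
)

```text
clock: 17.9
tool_pos: [0.5644, 0.2781, 0.1717]
eef_rot: [0.999, 0.04, -0.0, -0.002]
contact_force: [-0.2, 1.1, -5.2]
opening: 0.153
finger_force: 45.0
```

Request:
drive_tool(
  targets=[
    {"tx":0,"ty":0,"tz":-0.2,"wx":0,"wy":0,"wz":0,"claw":-1},
    {"tx":0,"ty":0,"tz":-0.3,"wx":0,"wy":0,"wz":0,"claw":-1},
    {"tx":0,"ty":0,"tz":-0.3,"wx":0,"wy":0,"wz":0,"claw":-1},
    {"tx":0,"ty":0,"tz":-0.2,"wx":0,"wy":0,"wz":0,"claw":-1},
    {"tx":0,"ty":0,"tz":0,"wx":0,"wy":0,"wz":0,"claw":-1},
    {"tx":0,"ty":0,"tz":0,"wx":0,"wy":0,"wz":0,"claw":-1},
    {"tx":0,"ty":0,"tz":0,"wx":0,"wy":0,"wz":0,"claw":-1},
    {"tx":0,"ty":0,"tz":0,"wx":0,"wy":0,"wz":0,"claw":-1},
  ],
)

```text
clock: 18.7
tool_pos: [0.5663, 0.2732, 0.1418]
eef_rot: [0.999, 0.038, 0.0, -0.0]
contact_force: [-0.5, -1.1, -3.2]
opening: 0.154
finger_force: 45.0
```

Run:
```python
from plant import r, vision, workorder
from h import *
import pickle
t=r.get_state()["tool_pos"]; print(t,r.get_state()["eef_rot"])
o=[]
for n in("top","side"):
    s=vision.snapshot(n); pickle.dump(s,open(f"{n}3.pkl","wb")); o.append(s["image"])
    uv,P,c=cloud(s,(0,0,640,400)); sat=c.max(1)-c.min(1); d=t[2]-.0677+.053
    m=(abs(P[:,2]-d)<.01)&(sat<25)&(c.max(1)>70)&(abs(P[:,1]-.271)<.04)
    for k,(lo,hi) in {"near":(.43,.53),"far":(.6,.7)}.items():
        mm=m&(P[:,0]>lo)&(P[:,0]<hi)
        if mm.sum()>5:
            Q=plane(s,uv[mm],d); print(n,k,mm.sum(),rect(Q),"z-d",np.median(P[mm,2])-d,"x",Q[:,0].min(),Q[:,0].max())
a=cv2.resize(o[0][110:230,250:370],(400,400),interpolation=cv2.INTER_CUBIC);b=cv2.resize(o[1][110:230,290:410],(400,400),interpolation=cv2.INTER_CUBIC)
cv2.imwrite("pics/c3.png",np.hstack([a,b]))
```

```text
[0.56634213 0.27315717 0.1418443 ] [ 9.99291049e-01  3.76463884e-02  3.57392003e-04 -1.43245616e-04]
top near 176 ((497.7136535644531, 266.2603759765625), (63.3188362121582, 24.922775268554688), 5.870342254638672) z-d 0.0006843216040813282 x 0.4652043155807866 0.5282523430393311
side near 151 ((497.1003112792969, 260.64385986328125), (66.78070068359375, 30.657257080078125), 3.655878782272339) z-d -0.001092016075382063 x 0.4634072622528932 0.5302102585695613
side far 132 ((628.7999877929688, 270.06878662109375), (70.05335235595703, 34.23948287963867), 10.425621032714844) z-d -0.0016131069613988247 x 0.5970797558551976 0.6615687304523754
```

View pics/c3.png

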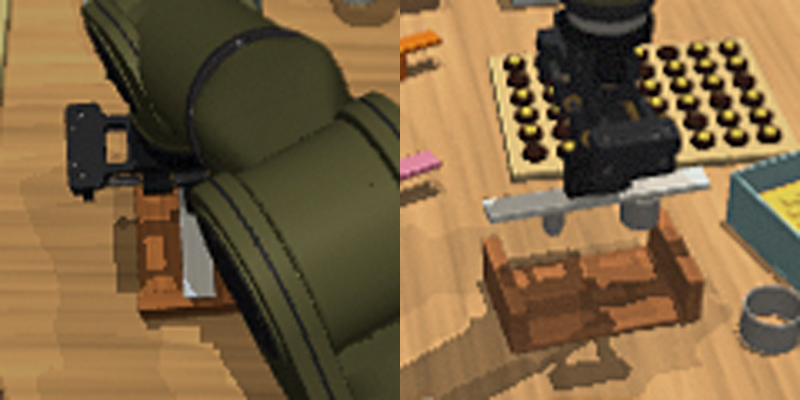

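The right crop (side) shows the gauge level above the cradle, both plugs between the boards and the bar spanning both board tops. A slight y correction of -2.7 mm, then down.

Request:
drive_tool(
  targets=[
    {"tx":0,"ty":-0.09,"tz":-0.3,"wx":0,"wy":0,"wz":0,"claw":-1},
    {"tx":0,"ty":0,"tz":-0.4,"wx":0,"wy":0,"wz":0,"claw":-1},
    {"tx":0,"ty":0,"tz":-0.4,"wx":0,"wy":0,"wz":0,"claw":-1},
    {"tx":0,"ty":0,"tz":-0.4,"wx":0,"wy":0,"wz":0,"claw":-1},
    {"tx":0,"ty":0,"tz":-0.3,"wx":0,"wy":0,"wz":0,"claw":-1},
    {"tx":0,"ty":0,"tz":-0.2,"wx":0,"wy":0,"wz":0,"claw":-1},
    {"tx":0,"ty":0,"tz":-0.15,"wx":0,"wy":0,"wz":0,"claw":-1},
    {"tx":0,"ty":0,"tz":0,"wx":0,"wy":0,"wz":0,"claw":-1},
  ],
)

```text
clock: 19.6
tool_pos: [0.5658, 0.2703, 0.0763]
eef_rot: [0.999, 0.038, -0.0, 0.0]
contact_force: [-0.8, -0.6, -4.2]
opening: 0.154
finger_force: 45.0
```

Request:
drive_tool(
  targets=[
    {"tx":0,"ty":0,"tz":-0.05,"wx":0,"wy":0,"wz":0,"claw":-1},
    {"tx":0,"ty":0,"tz":-0.03,"wx":0,"wy":0,"wz":0,"claw":-1},
    {"tx":0,"ty":0,"tz":-0.03,"wx":0,"wy":0,"wz":0,"claw":-1},
    {"tx":0,"ty":0,"tz":-0.02,"wx":0,"wy":0,"wz":0,"claw":-1},
    {"tx":0,"ty":0,"tz":0,"wx":0,"wy":0,"wz":0,"claw":-1},
    {"tx":0,"ty":0,"tz":0,"wx":0,"wy":0,"wz":0,"claw":-1},
    {"tx":0,"ty":0,"tz":0,"wx":0,"wy":0,"wz":0,"claw":-1},
    {"tx":0,"ty":0,"tz":0,"wx":0,"wy":0,"wz":0,"claw":-1},
  ],
)

```text
clock: 20.4
tool_pos: [0.5661, 0.2704, 0.0731]
eef_rot: [0.999, 0.038, 0.0, 0.0]
contact_force: [0.8, -0.3, -3.3]
opening: 0.151
finger_force: 45.0
```

Request:
drive_tool(
  targets=[
    {"tx":0,"ty":0,"tz":-0.02,"wx":0,"wy":0,"wz":0,"claw":-1},
    {"tx":0,"ty":0,"tz":-0.01,"wx":0,"wy":0,"wz":0,"claw":-1},
    {"tx":0,"ty":0,"tz":0,"wx":0,"wy":0,"wz":0,"claw":-1},
    {"tx":0,"ty":0,"tz":0,"wx":0,"wy":0,"wz":0,"claw":-1},
    {"tx":0,"ty":0,"tz":0,"wx":0,"wy":0,"wz":0,"claw":-0.6},
    {"tx":0,"ty":0,"tz":0,"wx":0,"wy":0,"wz":0,"claw":-0.4},
    {"tx":0,"ty":0,"tz":0,"wx":0,"wy":0,"wz":0,"claw":-0.2},
    {"tx":0,"ty":0,"tz":0,"wx":0,"wy":0,"wz":0,"claw":0},
  ],
)

```text
clock: 21.2
tool_pos: [0.5662, 0.2704, 0.072]
eef_rot: [0.999, 0.038, 0.0, -0.0]
contact_force: [0.0, 0.8, 0.0]
opening: 0.448
finger_force: 0.0
```

Request:
drive_tool(
  targets=[
    {"tx":0,"ty":0,"tz":0,"wx":0,"wy":0,"wz":0,"claw":0.2},
    {"tx":0,"ty":0,"tz":0,"wx":0,"wy":0,"wz":0,"claw":0.5},
    {"tx":0,"ty":0,"tz":0,"wx":0,"wy":0,"wz":0,"claw":0.5},
    {"tx":0,"ty":0,"tz":0,"wx":0,"wy":0,"wz":0,"claw":0.5},
    {"tx":0,"ty":0,"tz":0,"wx":0,"wy":0,"wz":0,"claw":0.5},
    {"tx":0,"ty":0,"tz":0,"wx":0,"wy":0,"wz":0,"claw":0.5},
    {"tx":0,"ty":0,"tz":0,"wx":0,"wy":0,"wz":0,"claw":0.5},
    {"tx":0,"ty":0,"tz":0,"wx":0,"wy":0,"wz":0,"claw":0.5},
  ],
)

```text
clock: 22.0
tool_pos: [0.5661, 0.2703, 0.0721]
eef_rot: [0.999, 0.038, 0.0, 0.0]
contact_force: [-0.2, 0.7, 0.3]
opening: 0.748
finger_force: 0.0
```

Released. Retreat upward, then away toward -y, so both cameras see the result.

Request:
drive_tool(
  targets=[
    {"tx":0,"ty":0,"tz":0.3,"wx":0,"wy":0,"wz":0,"claw":0.5},
    {"tx":0,"ty":0,"tz":0.5,"wx":0,"wy":0,"wz":0,"claw":0.5},
    {"tx":0,"ty":0,"tz":0.7,"wx":0,"wy":0,"wz":0,"claw":0.5},
    {"tx":0,"ty":0,"tz":0.8,"wx":0,"wy":0,"wz":0,"claw":0.5},
    {"tx":0,"ty":0,"tz":0.8,"wx":0,"wy":0,"wz":0,"claw":0.5},
    {"tx":0,"ty":0,"tz":0.8,"wx":0,"wy":0,"wz":0,"claw":0.5},
    {"tx":0,"ty":-0.5,"tz":0.5,"wx":0,"wy":0,"wz":0,"claw":0.5},
    {"tx":0,"ty":-0.8,"tz":0.3,"wx":0,"wy":0,"wz":0,"claw":0.5},
  ],
)

```text
clock: 22.8
tool_pos: [0.5664, 0.2322, 0.2155]
eef_rot: [0.999, 0.039, 0.002, -0.001]
contact_force: [-0.1, 0.1, 0.8]
opening: 0.751
finger_force: 0.0
```

Request:
drive_tool(
  targets=[
    {"tx":0,"ty":-1,"tz":0,"wx":0,"wy":0,"wz":0,"claw":0.5},
    {"tx":0,"ty":-1,"tz":0,"wx":0,"wy":0,"wz":0,"claw":0.5},
    {"tx":0,"ty":-1,"tz":0,"wx":0,"wy":0,"wz":0,"claw":0.5},
    {"tx":0,"ty":-1,"tz":0,"wx":0,"wy":0,"wz":0,"claw":0.5},
    {"tx":0,"ty":-1,"tz":0,"wx":0,"wy":0,"wz":0,"claw":0.5},
    {"tx":0,"ty":-1,"tz":0,"wx":0,"wy":0,"wz":0,"claw":0.5},
    {"tx":0,"ty":-1,"tz":0,"wx":0,"wy":0,"wz":0,"claw":0.5},
    {"tx":0,"ty":-1,"tz":0,"wx":0,"wy":0,"wz":0,"claw":0.5},
  ],
)

```text
clock: 23.6
tool_pos: [0.5654, -0.0113, 0.2138]
eef_rot: [0.999, 0.037, -0.0, 0.0]
contact_force: [-0.7, -0.1, -0.2]
opening: 0.748
finger_force: 0.0
```

Request:
drive_tool(
  targets=[
    {"tx":0,"ty":-1,"tz":0,"wx":0,"wy":0,"wz":0,"claw":0.5},
    {"tx":0,"ty":-1,"tz":0,"wx":0,"wy":0,"wz":0,"claw":0.5},
    {"tx":0,"ty":-0.5,"tz":0,"wx":0,"wy":0,"wz":0,"claw":0.5},
    {"tx":0,"ty":0,"tz":0,"wx":0,"wy":0,"wz":0,"claw":0.5},
    {"tx":0,"ty":0,"tz":0,"wx":0,"wy":0,"wz":0,"claw":0.5},
    {"tx":0,"ty":0,"tz":0,"wx":0,"wy":0,"wz":0,"claw":0.5},
    {"tx":0,"ty":0,"tz":0,"wx":0,"wy":0,"wz":0,"claw":0.5},
    {"tx":0,"ty":0,"tz":0,"wx":0,"wy":0,"wz":0,"claw":0.5},
  ],
)

```text
clock: 24.4
tool_pos: [0.5662, -0.0823, 0.2131]
eef_rot: [0.999, 0.039, 0.0, -0.0]
contact_force: [-0.2, -0.1, -0.2]
opening: 0.751
finger_force: 0.0
```

Run:
```python
from plant import r, vision, workorder
from h import *
o=[]
for n in("top","side"):
    s=vision.snapshot(n); o.append(s["image"])
    uv,P,c=cloud(s,(280,130,335,215) if n=="top" else (305,160,390,215)); mx=c.max(1); sat=mx-c.min(1); z=P[:,2]
    m=(z>.050)&(z<.066)&(sat<30)&(mx>100)&(abs(P[:,1]-.272)<.03); Q=plane(s,uv[m],.058); print(n,"bar",rect(Q),np.median(z[m]))
a=cv2.resize(o[0][110:230,250:370],(400,400),interpolation=cv2.INTER_CUBIC);b=cv2.resize(o[1][130:250,290:410],(400,400),interpolation=cv2.INTER_CUBIC)
cv2.imwrite("pics/c4.png",np.hstack([a,b]))
```

```text
top bar ((565.72705078125, 267.7308349609375), (197.8711700439453, 30.19137954711914), 2.4055662155151367) 0.0591629429246745
side bar ((535.3656005859375, 262.52679443359375), (145.18359375, 32.582115173339844), 5.061296463012695) 0.05666015475209618
```

View pics/c4.png

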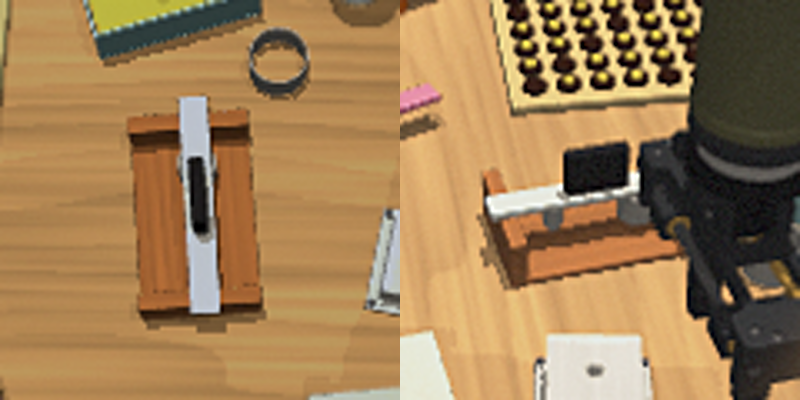

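The final view shows the gauge lying across both boards, plugs between them, centred within about 5 mm, and the gripper clear. Handing in.

```bash
python3 -c "
from plant import workorder
print(workorder.finish_job())"
```

```text
the job is handed in; nothing more can be done
None
```

I've handed the job in, at about 24.5 s on the robot's clock. The go plug went fully home in the wide bore, and the no-go plug rested on its mouth for over a second without entering. The gauge is back across the cradle boards, about 5 mm off-centre, and the gripper is clear.

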